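# Check the bur box on the height gauge

### The job

The bur box has to fit a low steriliser slot, so check it on the height gauge: push the blue bur box with the clear lid along the bench, without lifting it, under the yellow bar until the bar stands over the middle of the box. Leave it there flat on the bench and pointing straight through the gauge, and do not disturb the cream wax box.

Things in the scene. Friction and masses are not known exactly. Their poses are not given: they have to be found in the camera images.
- bur_box_center (a point): Centre (half-way up) of the bur box: blue base with upright burs, nearly invisible clear lid, fixed shut; 56 (x) by 106 (y) by 47 mm high, 0.16 kg, loose. y is its length, end faces flat and upright. It starts on the gauge's +y side, its length within 6 degrees of the gauge's y axis, within 20 mm of its middle line, near end 70 mm or more short of the bar.
- bar_mid (a point): Middle of the underside of the yellow bar of the height gauge (fixed), 55 mm above the bench. x runs along the bar, y level through the gauge (the box goes through towards -y). Bar 14 mm wide in y, top at 65 mm, screw heads to 68 mm. Opening 130 mm wide between the feet (46 mm long in y, 8 mm high) of the two posts; 198 mm over the feet; bare bench between them.
- wax_box: Cream cardboard box of wax sheets with a red and white label on top, 73 mm (x) by 135 mm (y) by 35 mm high, lying on the bench just right of the gauge (another like it, at the far back right, is fixed); a bystander. Origin at the centre of its underside.
There are look-alikes about, which are no part of the job. Leave any purple look-alike of the part that bears bar_mid alone.

How it is judged (in metres and radians):
At the end, for the whole second after the job is handed in: The bur box lies at rest flat on the bench between the gauge's posts, with its middle within 20 mm of the bar's centre line and its length within 12 degrees of straight through the gauge (y of bur_box_center in the frame of bar_mid between -0.02 and 0.02 m and x of bur_box_center in the frame of bar_mid between -0.045 and 0.045 m and angle between the y axis of bur_box_center and the y axis of bar_mid, either way round below 0.21 rad and angle between bur_box_center's own z axis and vertical below 0.08 rad and height (world z) of bur_box_center below 0.03 m and linear speed of bur_box below 0.01 m/s); the robot touches nothing.
It fails at once if the bur box is lifted (its centre more than about 20 mm above where it stands on the bench) (height (world z) of bur_box_center above 0.045 m).
It fails at once if the wax box is moved by more than 20 mm (distance of wax_box from where it was at the start of the episode above 0.02 m).
It also fails if it takes over 38 s, if anything falls off the work surface, if the arm or the gripper's body presses on something with over 40 N, if the wrist force passes 120 N, or if a joint passes its speed limit or range.

### The arm

A 6-joint arm with a two-finger parallel gripper is mounted at the origin on a cart in front of the work surface, level with it; the furniture and walls round the work are solid. World frame = base frame: x ahead of the robot, y to its left, z up, the work surface at z = 0. Lengths are in m, angles in degrees, forces in N, time in s.
With the tool pointing down it reaches from about 0.35 to 0.875 m from the base axis. Payload 4.2 kg.
Tool frame: the origin (TCP) lies on the centre line of the jaws, within the pads' length; the fingertips stand tip_reach ahead of it and the grasp point (between the pads) is the TCP (tip_reach is the distance from the TCP to the fingertips, in m); z points along the fingers, y is the line along which they close (so a half turn about z gives the same grasp; the last joint's range is limited). The gripper opens to 87 mm and grips with 3 to 60 N. Pads are 19 mm wide; open, the fingers measure 117 mm over their backs; the gripper's body (75 mm by 190 mm) begins 51 mm behind the grasp point.
Start: joints at [-59.954, 22.042, 0.453, 0, -68.411, -14.817], TCP at [0.164, -0.603, 0.242] pointing down, gripper open.
Joint ranges: [-179.83, 179.83], [-69.29, 118.12], [-61.27, 80.66], [-181.25, 117.63], [-171.15, -9.14], [-177.46, 177.46]. Speed limits (degrees/s): [159.86, 159.86, 180, 180, 180, 180].

### API

Orientations are given as a 3x3 rotation matrix whose columns are the frame's x, y, z axes.
In Python, from station import sense, capture, finish_job, tip_reach gives the robot as it stands.
- The arm moves only by the tool arm_command, never from a script. Its argument "deltas" is a list of rows, each a list of 7 numbers: the turn, a rotation vector about the tool's x, y, z in rad, then the shift along the tool's x, y, z in cm, then the closure, from -1 (fully open) to 1 (shut), so that 0 is half open. In form: [[rx, ry, rz, dx, dy, dz, hand], ...]. A call has 1 to 8 rows; each row is the pose to reach, as a shift and turn from the pose commanded when the call began, along the tool's axes at that moment; what a row does not reach only later rows make up. A row lasts 1/12 s, in which the tool goes at most 41.7 mm and 7.16 degrees, less where a joint would pass 70% of its speed; a pose out of reach is approached as far as the arm can. A call with a gripper value outside its range is refused whole. The fingers move at their own pace and stop on an object; the grip force is fixed at half the most. Time passes only in rows, so rows that repeat a pose let the fingers close. It gives the time, the measured TCP pose, the force, the opening and the grip force at its end, in the units of the state.
- sense(): the state, without advancing time (a new reading comes with each control period).
- capture(name): name is "scene" or "top" or "wrist"; returns a dict with "pixels" (480x640x3 uint8, blue, green, red), "fovy" (degrees; the focal length in pixels is half the picture's height over the tangent of half this angle, whatever the lens; pixels are square), "cx", "cy" (the principal point, pixels), "rvec" (rotation vector, rad) and "tvec" (3), from world to camera coordinates, as OpenCV has them. Camera axes: x right, y down, z forward; pixel columns grow to the right and rows downward; lengths in m; the calibration is good to about 2 mm. The wrist camera is an equidistant fisheye: a pixel r from the principal point sees the ray r / f radians off the axis. A picture is of the moment at which its call begins. There is no depth.
- finish_job(): hands the job in; it is judged then, once.
The state is a dict: "time_s": time; "joints": joint angles; "joint_velocities": joint speeds; "effort": joint torques, N m; "tcp_pos": TCP position; "ee_rot": TCP orientation; "wrist_force": force on the tool from outside, world axes, zero at the start; "moment": the same for the moment, N m; "gripper_width": opening from 0.0 (shut) to 1.0 (fully open); "gripper_force": force on a finger pad.
Only numpy, scipy, OpenCV 4.12 (cv2) and the standard library are available. Lean on these libraries where they do the work, as an engineer would, in place of code of your own. Each camera call takes 0.05 s, during which the arm holds its last target. There are 200 camera calls.

## Working session

There is one attempt and no reset: what is moved stays moved. The work goes in short steps, Python scripts to look and compute and a tool call to move; the robot and the scene stay as the last step left them, time stands still between calls to the robot, and variables do not carry over. Pictures are saved under pics/ and viewed, at most 10 in all, crops included, and the job is handed in when it is done.

Besides the shell and the picture viewer there is one more tool, called after ">>>" in YAML: its name, and indented under it one key for each argument. arm_command: Moves the arm, as the interface text tells. Its arguments: {"type":"object","properties":{"deltas":{"type":"array"}},"required":["deltas"]}

```bash
mkdir -p pics
python3 - <<'E'
from station import sense,capture,tip_reach
import cv2,pickle
s=sense();print(s['time_s'],s['tcp_pos'],s['ee_rot'],tip_reach)
d={}
for n in('scene','top'):
    c=capture(n);d[n]=c;cv2.imwrite(f'pics/{n}0.png',c['pixels']);print(n,c['fovy'],c['cx'],c['cy'],c['rvec'],c['tvec'])
pickle.dump(d,open('c0.pkl','wb'))
E
```

```text
0.0 [ 0.16403853 -0.60250419  0.24045137] [[-9.64941637e-01 -2.62463717e-01 -6.59381519e-04]
 [-2.62464531e-01  9.64939362e-01  2.09721186e-03]
 [ 8.58211616e-05  2.19675130e-03 -9.99997583e-01]] 0.019
scene 44.448757429063505 318.53173079887233 231.97797415369214 [ 1.20198938 -2.14652979  1.07546672] [0.17351129 0.33956444 0.87556631]
top 50.984306676199 324.42018942515904 239.92640910767182 [ 2.1595205  -2.11814592  0.1820148 ] [-0.13659908  0.52822753  0.9858779 ]
```

View pics/scene0.png

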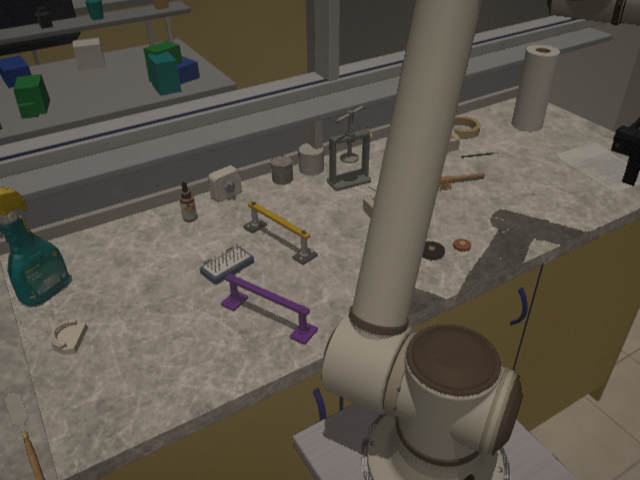

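View pics/top0.png

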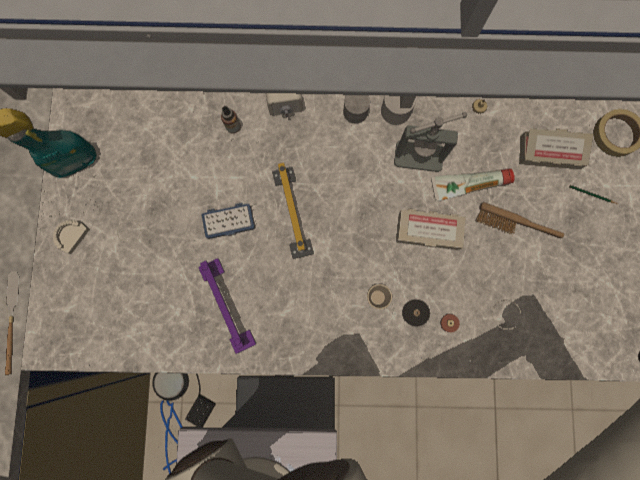

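The top view shows the yellow bar from about (281,167) to (303,247), the bur box around (229,221), and the wax box at (430,228). The purple look-alike is at (227,305). I'll crop in for a closer measurement.

Run:
```python
import cv2,pickle
p=pickle.load(open('c0.pkl','rb'))['top']['pixels']
cv2.imwrite('pics/crop0.png',cv2.convertScaleAbs(cv2.resize(p[155:265,190:330],None,fx=5,fy=5,interpolation=cv2.INTER_CUBIC),alpha=1.6))
```

```text
(no output)
```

View pics/crop0.png

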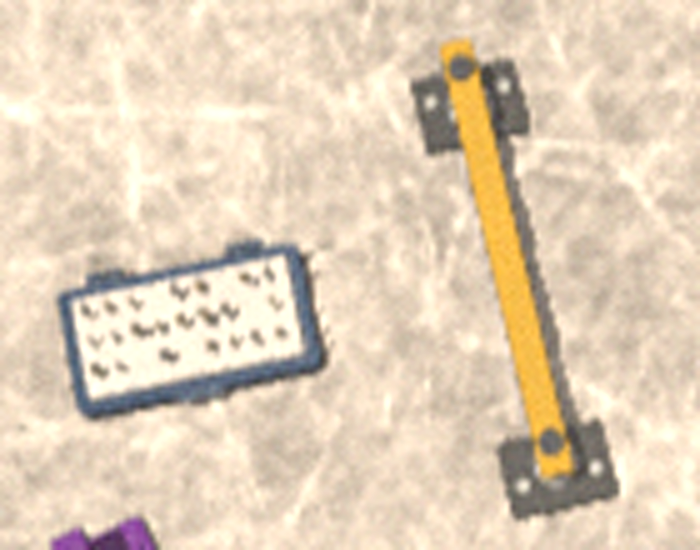

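The crop shows the blue base corners at (62,290), (295,248), (323,362) and (85,415). The bar screws are at (461,67) and (551,441).

```bash
cat > h.py <<'E'
import cv2,numpy as np
def ray(c,uv,z):
    f=240/np.tan(np.radians(c['fovy']/2));R=cv2.Rodrigues(np.array(c['rvec']))[0]
    C=-R.T@np.array(c['tvec']).ravel();uv=np.atleast_2d(uv)
    d=np.c_[(uv[:,0]-c['cx'])/f,(uv[:,1]-c['cy'])/f,np.ones(len(uv))]@R
    return C+d*((z-C[2])/d[:,2])[:,None]
E
python3 - <<'E'
import pickle,numpy as np
from h import ray
c=pickle.load(open('c0.pkl','rb'))['top']
k=lambda a:np.array(a)/5+[190,155]-0.4
np.set_printoptions(precision=4,suppress=True)
s=ray(c,k([(461,67),(551,441)]),.067)
f=ray(c,k([(413,84),(512,60),(528,130),(430,154),(499,444),(602,420),(618,494),(515,518)]),.008)
print(s,s.mean(0),f.mean(0))
bx=s[1]-s[0];print('screws',np.linalg.norm(bx))
ax=bx/np.linalg.norm(bx);ax=np.array([ax[0],ax[1]])
for z in(.005,.015,.03):
    b=ray(c,k([(62,290),(295,248),(323,362),(85,415)]),z);m=b.mean(0)
    l=(b[1]+b[2]-b[0]-b[3])/2;w=(b[2]+b[3]-b[0]-b[1])/2
    print(z,m,np.linalg.norm(l),np.linalg.norm(w),'len ang',np.degrees(np.arctan2(l[1],l[0])),'wid',np.degrees(np.arctan2(w[1],w[0])))
print('bar ang',np.degrees(np.arctan2(ax[1],ax[0])))
g=(f.mean(0))[:2]; t=np.array([ax[1],-ax[0]]);print('thru dirs',t,'box rel', (m[:2]-g)@ax,(m[:2]-g)@t)
print('wax',ray(c,[(430,228)],.035),'purple',ray(c,[(211,268),(241,342)],.06))
E
```

```text
[[ 0.6743 -0.0363  0.067 ]
 [ 0.5201 -0.0772  0.067 ]] [ 0.5972 -0.0567  0.067 ] [ 0.5963 -0.057   0.008 ]
screws 0.15951313953789292
0.005 [0.5755 0.0803 0.005 ] 0.1018838520659067 0.05349093823449497 len ang -77.13421028313665 wid -165.4020581582872
0.015 [0.5735 0.0783 0.015 ] 0.10091789936950903 0.052983794904391666 len ang -77.13421028313658 wid -165.40205815828722
0.03 [0.5705 0.0755 0.03  ] 0.09946897032491246 0.05222307990923675 len ang -77.13421028313664 wid -165.40205815828725
bar ang -165.12911876850328
thru dirs [-0.2566  0.9665] box rel -0.009046764819562542 0.13470963294679814
wax [[ 0.5617 -0.345   0.035 ]] purple [[0.4669 0.0985 0.06  ]
 [0.3236 0.0322 0.06  ]]
```

>>> arm_command:
  deltas:
    - [0, 0, -0.1, -2.4, 2.6, 0, 0.5]
    - [0, 0, -0.2, -4.8, 5.2, 0, 0.5]
    - [0, 0, -0.3, -7.2, 7.8, 0, 0.5]
    - [0, 0, -0.4, -9.6, 10.4, 0, 0.5]
    - [0, 0, -0.5, -12, 13, 0, 0.5]
    - [0, 0, -0.6, -14.4, 15.6, 0, 0.5]
    - [0, 0, -0.7, -16.8, 18.2, 0, 0.5]
    - [0, 0, -0.8, -19.2, 20.8, 0, 0.5]

```text
time_s: 0.77
tcp_pos: [0.295, -0.3502, 0.2413]
ee_rot: [[-0.48, -0.877, -0.0], [-0.877, 0.48, 0.0], [-0.0, 0.001, -1.0]]
wrist_force: [1.1, -0.7, 0.5]
gripper_width: 0.476
gripper_force: 0.0
```

```bash
cat >> h.py <<'E'
from scipy.spatial.transform import Rotation as Ro
TH=np.radians(-75.1)
Rt=np.array([[np.cos(TH),np.sin(TH),0],[np.sin(TH),-np.cos(TH),0],[0,0,-1.]])
def to(s,p):
    R=np.array(s['ee_rot']);print('t',s['time_s'],'tcp',np.round(s['tcp_pos'],4),'j',np.round(s['joints'],1),'w',s['gripper_width'],'F',np.round(s['wrist_force'],2))
    print('rot',np.round(Ro.from_matrix(R.T@Rt).as_rotvec(),3),'cm',np.round(100*R.T@(np.array(p)-s['tcp_pos']),2))
E
python3 -c "
from h import *;from station import sense
to(sense(),[.553,.162,.24])"
```

```text
t 0.7667 tcp [ 0.295  -0.3502  0.2413] j [-29.5   5.6 -21.8  -0.  -62.6   0.8] w 0.4763258524085622 F [ 1.12 -0.71  0.49]
rot [ 0.    0.   -0.76] cm [-57.32   1.94   0.14]
```

>>> arm_command:
  deltas:
    - [0, 0, -0.1, -3.6, 0.1, 0, 0.5]
    - [0, 0, -0.2, -7.2, 0.2, 0, 0.5]
    - [0, 0, -0.3, -10.8, 0.3, 0, 0.5]
    - [0, 0, -0.4, -14.4, 0.4, 0, 0.5]
    - [0, 0, -0.5, -18, 0.6, 0, 0.5]
    - [0, 0, -0.6, -21.6, 0.7, 0, 0.5]
    - [0, 0, -0.7, -25.2, 0.8, 0, 0.5]
    - [0, 0, -0.76, -28.8, 1.0, 0, 0.5]

```text
time_s: 1.43
tcp_pos: [0.4256, -0.0932, 0.2415]
ee_rot: [[0.257, -0.966, 0.0], [-0.966, -0.257, 0.0], [-0.0, -0.0, -1.0]]
wrist_force: [0.0, 0.0, 0.2]
gripper_width: 0.253
gripper_force: 0.0
```

```bash
python3 -c "
from h import *;from station import sense
to(sense(),[.553,.162,.24])"
```

```text
t 1.4333 tcp [ 0.4256 -0.0932  0.2415] j [  9.2   3.2 -24.4  -0.  -62.4   5.7] w 0.25319882744464245 F [0.01 0.03 0.16]
rot [-0.  0. -0.] cm [-21.4  -18.86   0.15]
```

>>> arm_command:
  deltas:
    - [0, 0, 0, -2.7, -2.4, 0, 0.5]
    - [0, 0, 0, -5.4, -4.8, 0, 0.5]
    - [0, 0, 0, -8.1, -7.2, 0, 0.5]
    - [0, 0, 0, -10.8, -9.5, 0, 0.5]
    - [0, 0, 0, -13.5, -11.9, 0, 0.5]
    - [0, 0, 0, -16.2, -14.3, 0, 0.5]
    - [0, 0, 0, -19, -16.7, 0, 0.5]
    - [0, 0, 0, -21.4, -18.9, 0, 0.5]

```text
time_s: 2.1
tcp_pos: [0.5546, 0.1618, 0.241]
ee_rot: [[0.253, -0.967, -0.001], [-0.967, -0.253, -0.0], [0.0, 0.001, -1.0]]
wrist_force: [0.6, -0.9, -0.3]
gripper_width: 0.25
gripper_force: 0.0
```

>>> arm_command:
  deltas:
    - [0, 0, 0, 0, 0, 3, 0.5]
    - [0, 0, 0, 0, 0, 6, 0.5]
    - [0, 0, 0, 0, 0, 9, 0.5]
    - [0, 0, 0, 0, 0, 11, 0.5]
    - [0, 0, 0, 0, 0, 12, 0.5]
    - [0, 0, 0, 0, 0, 12, 0.5]

```text
time_s: 2.6
tcp_pos: [0.5528, 0.159, 0.1188]
ee_rot: [[0.252, -0.968, -0.005], [-0.968, -0.252, -0.003], [0.001, 0.006, -1.0]]
wrist_force: [-0.3, -2.2, 0.1]
gripper_width: 0.25
gripper_force: 0.0
```

```bash
python3 -c "
from h import *;from station import sense,capture
s=sense();to(s,[.553,.162,.036])
c=capture('wrist');cv2.imwrite('pics/w1.png',c['pixels']);print(c['fovy'],-cv2.Rodrigues(c['rvec'])[0].T@np.array(c['tvec']).ravel())
a=capture('top')['pixels'];import numpy as np
cv2.imwrite('pics/t1.png',cv2.convertScaleAbs(cv2.resize(a[140:280,160:340],None,fx=4,fy=4,interpolation=cv2.INTER_CUBIC),alpha=1.5))"
```

```text
t 2.6 tcp [0.5528 0.159  0.1188] j [ 32.2  24.1 -15.7  -0.  -50.5 -17.6] w 0.24961697814401032 F [-0.28 -2.19  0.1 ]
rot [ 0.006 -0.001 -0.005] cm [-0.3  -0.15  8.28]
65.70646984690485 [0.57478422 0.08011766 0.26184007]
```

View pics/w1.png

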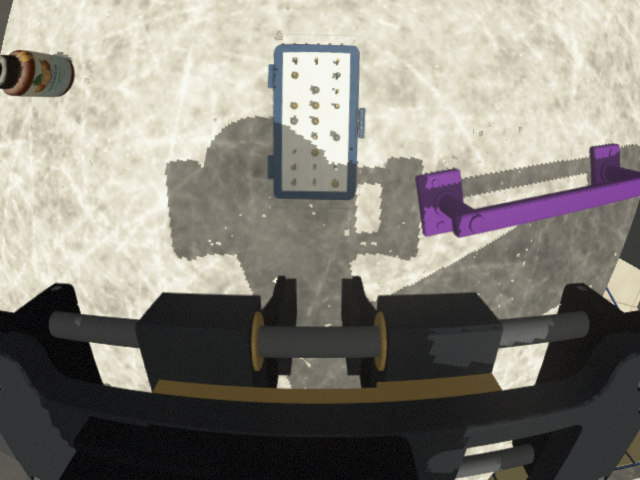

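View pics/t1.png

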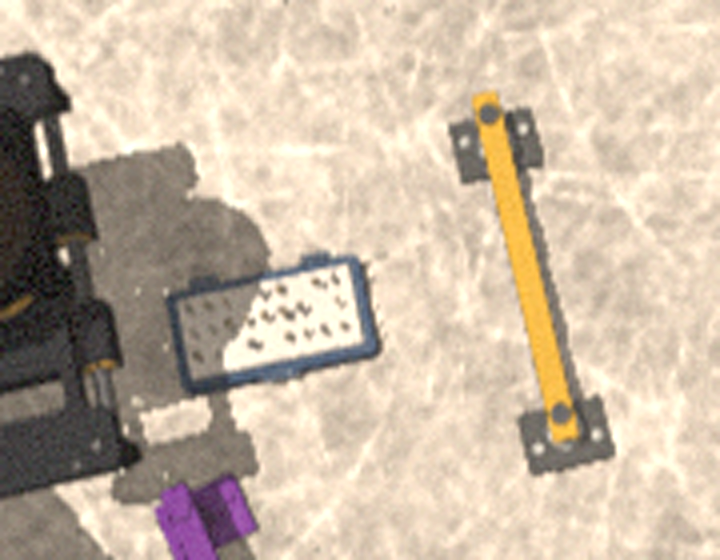

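The wrist view has the box centred (column 316) between the fingers (column 317), so the approach is well aligned. Next I'll go down and push straight along tool x.

>>> arm_command:
  deltas:
    - [0, 0, 0, -0.2, -0.1, 2, 0.5]
    - [0, 0, 0, -0.2, -0.1, 4, 0.5]
    - [0, 0, 0, -0.2, -0.1, 6, 0.5]
    - [0, 0, 0, -0.2, -0.1, 7.5, 0.5]
    - [0, 0, 0, -0.2, -0.1, 8.3, 0.5]
    - [0, 0, 0, -0.2, -0.1, 8.3, 0.5]

```text
time_s: 3.2
tcp_pos: [0.5548, 0.1619, 0.0383]
ee_rot: [[0.252, -0.968, -0.001], [-0.968, -0.252, -0.0], [0.0, 0.001, -1.0]]
wrist_force: [0.8, 0.4, -0.1]
gripper_width: 0.247
gripper_force: 0.0
```

>>> arm_command:
  deltas:
    - [0, 0, 0, 0.6, 0, 0, 0.5]
    - [0, 0, 0, 1.2, 0, 0, 0.5]
    - [0, 0, 0, 1.7, 0, 0, 0.5]
    - [0, 0, 0, 2.1, 0, 0, 0.5]
    - [0, 0, 0, 2.5, 0, 0, 0.5]
    - [0, 0, 0, 3, 0, 0, 0.5]
    - [0, 0, 0, 3.5, 0, 0, 0.5]
    - [0, 0, 0, 4, 0, 0, 0.5]

```text
time_s: 3.87
tcp_pos: [0.5654, 0.1231, 0.0389]
ee_rot: [[0.253, -0.968, 0.001], [-0.968, -0.253, 0.001], [-0.0, -0.001, -1.0]]
wrist_force: [-0.8, 2.4, 1.0]
gripper_width: 0.246
gripper_force: 1.1
```

>>> arm_command:
  deltas:
    - [0, 0, 0, 0.5, 0, 0, 0.5]
    - [0, 0, 0, 1, 0, 0, 0.5]
    - [0, 0, 0, 1.5, 0, 0, 0.5]
    - [0, 0, 0, 2, 0, 0, 0.5]
    - [0, 0, 0, 2.5, 0, 0, 0.5]
    - [0, 0, 0, 3, 0, 0, 0.5]
    - [0, 0, 0, 3.5, 0, 0, 0.5]
    - [0, 0, 0, 4, 0, 0, 0.5]

```text
time_s: 4.53
tcp_pos: [0.575, 0.084, 0.0385]
ee_rot: [[0.252, -0.968, -0.0], [-0.968, -0.252, -0.0], [0.0, 0.0, -1.0]]
wrist_force: [-1.1, 1.5, 1.3]
gripper_width: 0.258
gripper_force: 1.0
```

```bash
python3 -c "
from h import *;from station import sense,capture
s=sense();to(s,[.5804,.0034,.036])
a=capture('top')['pixels']
cv2.imwrite('pics/t2.png',cv2.convertScaleAbs(cv2.resize(a[140:280,160:340],None,fx=4,fy=4,interpolation=cv2.INTER_CUBIC),alpha=1.5))"
```

```text
t 4.5333 tcp [0.575  0.084  0.0385] j [ 24.3  30.4 -19.3  -0.  -40.3  -9.7] w 0.25764329880839454 F [-1.11  1.47  1.26]
rot [ 0.    -0.    -0.005] cm [7.93 1.51 0.25]
```

View pics/t2.png

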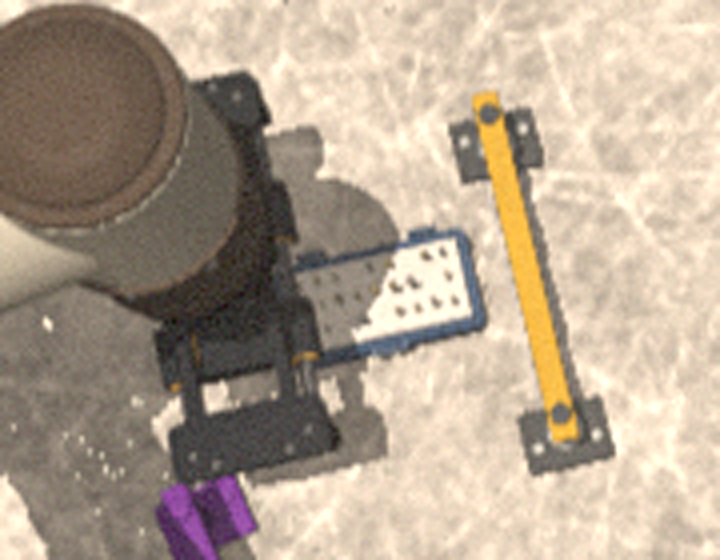

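The box is moving straight towards the middle of the opening, with its leading edge at about (475,280) and the bar ahead at about (525,260). I'll keep pushing, about 7.9 cm more.

>>> arm_command:
  deltas:
    - [0, 0, 0, 0.5, 0, 0, 0.5]
    - [0, 0, 0, 1, 0, 0, 0.5]
    - [0, 0, 0, 1.5, 0, 0, 0.5]
    - [0, 0, 0, 2, 0, 0, 0.5]
    - [0, 0, 0, 2.5, 0, 0, 0.5]
    - [0, 0, 0, 3, 0, 0, 0.5]
    - [0, 0, 0, 3.5, 0, 0, 0.5]
    - [0, 0, 0, 4, 0, 0, 0.5]

```text
time_s: 5.25
tcp_pos: [0.585, 0.0452, 0.0384]
ee_rot: [[0.252, -0.968, -0.0], [-0.968, -0.252, -0.0], [0.0, 0.0, -1.0]]
wrist_force: [-0.5, 0.6, 1.0]
gripper_width: 0.251
gripper_force: 0.3
```

>>> arm_command:
  deltas:
    - [0, 0, 0, 0.5, 0, 0, 0.5]
    - [0, 0, 0, 1, 0, 0, 0.5]
    - [0, 0, 0, 1.5, 0, 0, 0.5]
    - [0, 0, 0, 2, 0, 0, 0.5]
    - [0, 0, 0, 2.4, 0, 0, 0.5]
    - [0, 0, 0, 2.7, 0, 0, 0.5]
    - [0, 0, 0, 3, 0, 0, 0.5]
    - [0, 0, 0, 3, 0, 0, 0.5]

```text
time_s: 5.92
tcp_pos: [0.5928, 0.0162, 0.0386]
ee_rot: [[0.252, -0.968, 0.0], [-0.968, -0.252, -0.0], [0.0, -0.0, -1.0]]
wrist_force: [0.6, 0.0, -1.0]
gripper_width: 0.246
gripper_force: 0.0
```

```bash
python3 -c "
from h import *;from station import sense,capture
s=sense();to(s,[.5804,.0034,.036])
a=capture('top')['pixels']
cv2.imwrite('pics/t3.png',cv2.convertScaleAbs(cv2.resize(a[150:270,220:360],None,fx=5,fy=5,interpolation=cv2.INTER_CUBIC),alpha=1.6))"
```

```text
t 5.9167 tcp [0.5928 0.0162 0.0386] j [ 17.2  31.3 -17.5   0.  -41.2  -2.6] w 0.24641331549050957 F [ 0.58  0.01 -0.95]
rot [-0.    -0.    -0.005] cm [0.93 1.52 0.26]
```

View pics/t3.png

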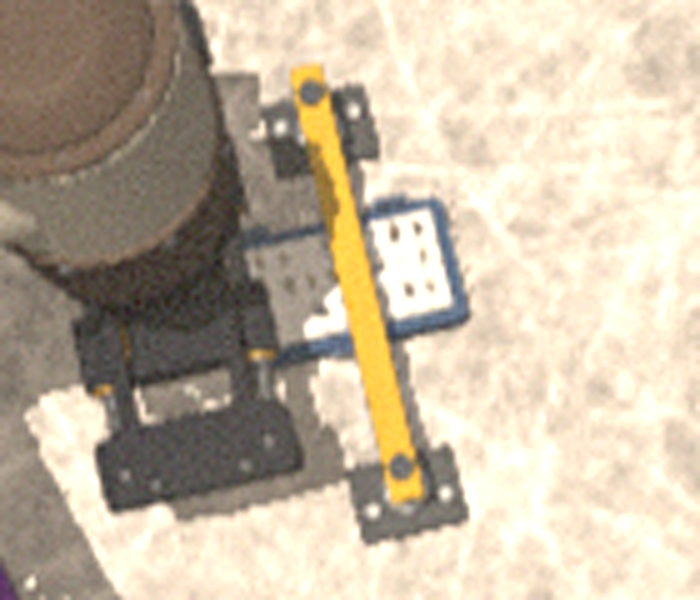

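The box is under the bar, with its leading corners at about (437,202) and (466,318) in the crop. I'll work out how far is left.

Run:
```python
import pickle
from h import *
c=pickle.load(open('c0.pkl','rb'))['top']
b=ray(c,np.array([(437,202),(466,318)])/5+[220,150]-.4,.01)[:,:2]
t=np.array([np.cos(TH),np.sin(TH)]);n=np.array([t[1],-t[0]])
r=b-[.5965,-.057];print(r@t,r@n, 'end mid', (r@t).mean(), (r@n).mean(),'tcp',(np.array([.5928,.0162])-[.5965,-.057])@t)
```

```text
[0.041342   0.04145008] [-0.03846205  0.01402614] end mid 0.041396043213870456 -0.012217952450672368 tcp -0.07169012034099369
```

>>> arm_command:
  deltas:
    - [0, 0, 0, 0.2, 0, 0, 0.5]
    - [0, 0, 0, 0.4, 0, 0, 0.5]
    - [0, 0, 0, 0.6, 0, 0, 0.5]
    - [0, 0, 0, 0.8, 0, 0, 0.5]
    - [0, 0, 0, 1.0, 0, 0, 0.5]
    - [0, 0, 0, 1.0, 0, 0, 0.5]
    - [0, 0, 0, 1.0, 0, 0, 0.5]

```text
time_s: 6.55
tcp_pos: [0.5951, 0.0068, 0.0386]
ee_rot: [[0.252, -0.968, -0.0], [-0.968, -0.252, -0.0], [0.0, 0.0, -1.0]]
wrist_force: [0.4, 0.4, 0.4]
gripper_width: 0.25
gripper_force: 0.0
```

>>> arm_command:
  deltas:
    - [0, 0, 0, -1, 0, 0, 0.5]
    - [0, 0, 0, -2, 0, 0, 0.5]
    - [0, 0, 0, -3.5, 0, 0, 0.5]
    - [0, 0, 0, -5.5, 0, 0, 0.5]
    - [0, 0, 0, -7, 0, -2, 0.5]
    - [0, 0, 0, -9, 0, -5, 0.5]
    - [0, 0, 0, -11, 0, -8, 0.5]
    - [0, 0, 0, -13, 0, -11, 0.5]

```text
time_s: 7.22
tcp_pos: [0.5613, 0.1345, 0.1496]
ee_rot: [[0.253, -0.967, -0.001], [-0.967, -0.253, -0.001], [0.0, 0.001, -1.0]]
wrist_force: [0.7, 0.8, -0.5]
gripper_width: 0.249
gripper_force: 0.0
```

>>> arm_command:
  deltas:
    - [0, 0, 0, -1, 0, -2, 0.5]
    - [0, 0, 0, -1.5, 0, -3, 0.5]
    - [0, 0, 0, -1.5, 0, -3, 0.5]
    - [0, 0, 0, -1.5, 0, -3, 0.5]

```text
time_s: 7.55
tcp_pos: [0.5578, 0.1477, 0.1778]
ee_rot: [[0.253, -0.968, -0.001], [-0.968, -0.253, 0.0], [-0.0, 0.001, -1.0]]
wrist_force: [-0.5, -0.4, -0.3]
gripper_width: 0.25
gripper_force: 0.0
```

```bash
python3 -c "
from h import *;from station import sense,capture
s=sense();to(s,[.5804,.0034,.036])
a=capture('top')['pixels']
cv2.imwrite('pics/t4.png',cv2.convertScaleAbs(cv2.resize(a[150:270,220:360],None,fx=5,fy=5,interpolation=cv2.INTER_CUBIC),alpha=1.6))"
```

```text
t 7.55 tcp [0.5578 0.1477 0.1778] j [ 30.9  20.5 -11.7  -0.  -57.9 -16.2] w 0.24955536045555204 F [-0.55 -0.38 -0.29]
rot [ 0.001  0.    -0.005] cm [14.53  1.44 14.18]
```

View pics/t4.png

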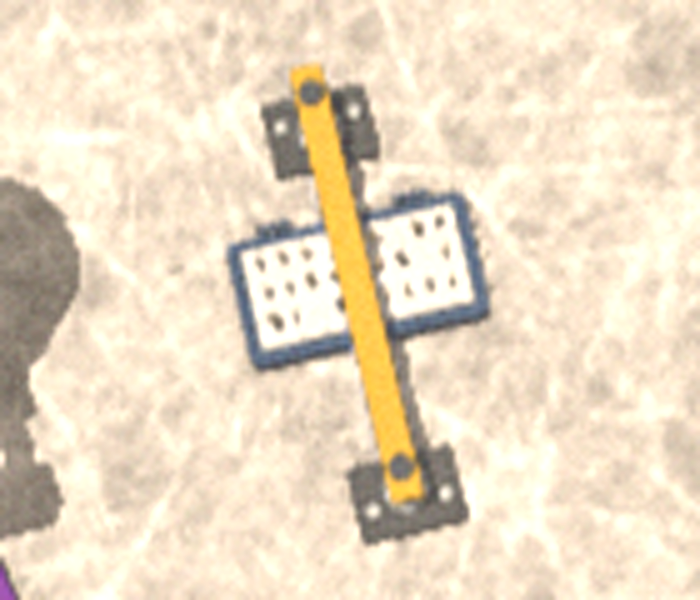

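The box sits flat under the bar. Its centre is at about (360,280) in the crop, within about 2 mm of the bar's line and roughly 12 mm off centre sideways, and it is straight. The arm is clear, so I'm handing the job in.

```bash
python3 -c "
from station import finish_job;print(finish_job())"
```

```text
the job is handed in; nothing more can be done
None
```

The bur box is under the yellow bar, its middle about 2 mm from the bar's line and about 12 mm off-centre sideways; it is flat and straight, the arm never went near the wax box, and the job was handed in at about 7.6 s (no verdict was returned).

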